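Bench-top pedal bin: catch the lid open, bin the bottle, ease it shut

ROBOT

A 6-joint arm with a two-finger parallel gripper is mounted at the origin on a cart in front of the work surface, level with it; the furniture and walls round the work are solid. World frame = base frame: x ahead of the robot, y to its left, z up, the work surface at z = 0. Lengths are in m, angles in rad, forces in N, time in s.
With the tool pointing down it reaches from about 0.3 to 0.875 m from the base axis. Payload 4.2 kg.
Tool frame: the origin (TCP) lies at the very end of the fingers, on their centre line; the grasp point (between the pads) lies 19 mm behind it; x points along the fingers, y is the direction in which the jaws open and shut, and the axes are right-handed (so a half turn about x gives the same grasp; the last joint's range is limited). The gripper opens to 85 mm and grips with 20 to 120 N. Pads are 22 mm wide; open, the fingers measure 114 mm over their backs; the gripper's body (76 mm by 85 mm) begins 54 mm behind the grasp point. The pads swing forward as they close: fully open they stand 13 mm farther back than shut.
Start: joints at [1.18, 0.32, 1.565, -0, 1.257, -0.02], TCP at [0.208, 0.536, 0.231] pointing down, gripper open.
Joint ranges: [-3.11, 3.11], [-0.84, 2.01], [0.21, 2.61], [-1.34, 4.49], [0.05, 2.63], [-2.56, 2.56]. Speed limits (rad/s): [2.57, 2.57, 3.14, 3.14, 3.14, 3.14].

INTERFACE

Orientations are given as a 3x3 rotation matrix whose columns are the frame's x, y, z axes.
In Python, from station import robot gives the robot as it stands. Calls block until the motion is done:
- robot.movep(position, orientation): joint-space move of the TCP to a pose.
- robot.move_straight(position, vel=0.15, rot=None, max_force=None): straight line of the TCP; rot=None keeps the orientation; vel is the mean speed in m/s. With max_force (N) it stops when the force on the tool has changed by that much, and returns True; else False.
- robot.move_j(angles): joint-space move.
- robot.set_gripper(opening, grasp_force=None): finger opening in m; grasp_force is the grip in N (None keeps the last); returns when the fingers have stopped.
- robot.pause(seconds).
- robot.inverse_kinematics(position, orientation): joint angles nearest the present ones, or None.
- robot.state(): the state.
- robot.read_camera(name): name is "scene" or "top" or "wrist"; returns the picture (384x512x3 uint8, red, green, blue); there is no depth.
- robot.camera_info(name): a dict with "fovy" (degrees; the focal length in pixels is half the picture's height over the tangent of half this angle, whatever the lens; pixels are square), "cx", "cy" (the principal point, pixels), "k1" (the pictures are not rectified: a ray, as slopes to the right and down, at radius r is drawn at 1 + k1 r^2 times it, then the intrinsics apply), "view" (4x4, takes a point from world to camera coordinates). Camera axes: x right, y down, z forward; pixel columns grow to the right and rows downward; lengths in m; the calibration is good to about 2 mm. A picture is of the moment at which its call begins: read the wrist's pose just before it. camera_info takes no time and is no camera call; for the wrist camera it gives the pose at the moment of the call.
A pose or a line that the arm cannot do raises robot.IKError and nothing moves.
- robot.job_done(): hands the job in, once; it reports no verdict.
The state is a dict: "clock": time; "joint_positions": joint angles; "dq": joint speeds; "joint_efforts": joint torques, N m; "eef_pos": TCP position; "eef_rot": TCP orientation; "ft_force": force on the tool from outside, world axes, zero at the start; "ft_torque": the same for the moment, N m; "opening": finger opening in m.
Only numpy, scipy, OpenCV 4.12 (cv2) and the standard library are available. Lean on these libraries where they do the work, as an engineer would, in place of code of your own. Each camera call takes 0.05 s, during which the arm holds its last target.

TASK

Throw away the brown dropper bottle with the black dropper cap. Open the yellow-lidded bench bin with its pedal and never with a hand on the lid: press the pedal down, push it to the right under the catch in the slotted plate so that the lid stays open by itself, then stand or lay the bottle on the floor of the bin without dropping it (it is glass). Then free the pedal from the catch and ease it all the way up so that the lid shuts without slamming; never force the pedal against its plate, and leave the other things where they are.

Things in the scene. Friction and masses are not known exactly. Their poses are not given: they have to be found in the camera images.
- waste_bin: bench-top pedal bin, fixed to the worktop: grey open box 190 mm deep (x) by 200 mm wide (y), 5 mm walls, on a dark plinth. Origin: centre of its underside, on the worktop. Its x points away from the pedal (the pedal is on its -x side), y to the left seen from the pedal, z up. Rim 166 mm, inner floor 66 mm above the worktop; shut, the lid's top is 186 mm high
- bin_floor (a point): point on the inner floor of the bin, 20 mm in front of the middle, a good place to set the bottle down
- pedal_pad (a point): middle of the top of the rubber pedal pad, moves with it. Pad 42 mm along the bin's x by 53 mm along y, with a steel lip 7 mm high at its left and right ends; 180 mm in front of the bin's origin, 85 mm in front of its front wall. Height above the worktop: about 67 mm with the pedal up, 38 mm on the catch, 26 mm on the bottom stop
- pedal (a joint): turn of the pedal about its shaft (200 mm behind the pad), rad: 0 = up, about 0.147 = held by the catch, about 0.205 = on its hard bottom stop. A spring and the lid's weight push it up: 6 to 11 N down on the pad start the lid, 2 to 6 N hold it at the bottom (the lid's weight varies); from there the force climbs steeply
- pedal_shift (a joint): sideways shift of the pedal along its shaft, m, growing to the bin's right (-y): 0 = in the tall free channel, 0.015 to 0.0174 = in the catch pocket, 0.0174 = against the pocket's end. It moves with 1 to 4 N and stays where it is left; it can pass only while the pad is within about 3 mm of its bottom stop
- lid (a joint): opening angle of the lid, rad, linked to the pedal (9.6 times the pedal's turn): 0 = shut, about 1.4 = pedal on the catch, about 2.0 = pedal on its bottom stop
- lid_panel: yellow lid, 198 by 208 mm; origin on its hinge line along the bin's rear rim (bin x = +105 mm, 170 mm above the worktop). Held by the catch it stands almost upright: its upper edge reaches forward to bin x = +65 mm and 370 mm above the worktop
- foot_lever: pedal lever: 10 mm round steel bar through the slotted plate, with the pad at its end; origin on the shaft inside the plinth
- catch_plate: slotted steel plate at the plinth's front, heavy, origin as the bin's: a tall channel in which the bar goes up and down, and at its bottom, to the right (bin's -y), a pocket with a 3 mm lip on the channel's side. To engage: bar right down, 16 mm right, let up about 7 mm (12 mm at the pad) behind the lip. To free: right down, 16 mm back left, let up
- brown_vial: the bottle to throw away: small brown glass dropper bottle with black dropper cap, 27 mm across, 89 mm high with its cap (straight body up to 57 mm), about 40 g, standing; origin at the centre of its underside
- red_vial: clear dropper bottle with red dropper cap, 29 mm across, 89 mm high; it stays where it is; origin at the centre of its underside
- watch: black stopwatch lying face up, 97 by 91 by 18 mm, stays where it is; origin at the centre of its underside
- petri_dish_0: empty glass petri dish, 69 mm across, 15 mm high, stays where it is; origin at the centre of its underside

How it is judged:
On the way, in this order (a step that is already met when the one before it is completed fails the run):
1. the lid stays open by itself, the pedal held by the catch and let go (value of joint lid above 1.25 rad and value of joint pedal_shift above 0.006 m and contact force between each of the fingers, the arm and foot_lever below 0.2 N), for 0.4 s.
2. the brown bottle rests inside the open bin, let go (x of brown_vial in the frame of waste_bin between -0.09 and 0.09 m and y of brown_vial in the frame of waste_bin between -0.095 and 0.095 m and z of brown_vial in the frame of waste_bin below 0.13 m and value of joint lid above 1.2 rad and contact force between each of the fingers, the arm and brown_vial below 0.2 N and linear speed of brown_vial below 0.05 m/s), for 0.2 s.
At the end, for the whole second after the job is handed in: the brown bottle lies or stands at rest inside the bin, the lid is shut (within 0.05 rad), the pedal is fully up (within 0.008 rad), back in its free channel (shift under 6 mm) and let go (x of brown_vial in the frame of waste_bin between -0.09 and 0.09 m and y of brown_vial in the frame of waste_bin between -0.095 and 0.095 m and z of brown_vial in the frame of waste_bin below 0.13 m and linear speed of brown_vial below 0.03 m/s and value of joint lid below 0.05 rad and value of joint pedal below 0.008 rad and value of joint pedal_shift below 0.006 m and contact force between each of the fingers, the arm and foot_lever below 0.2 N); the robot touches nothing.
It fails at once if the lid slams: it falls faster than 3 rad/s in the last 0.4 rad before it shuts (value of joint lid below 0.4 rad and velocity of joint lid below -3 rad/s).
It fails at once if the pedal bar is forced against its slotted plate with more than 35 N (contact force between foot_lever and catch_plate above 35 N).
It fails at once if the robot pushes on the lid (more than 3 N) (contact force between any of the fingers, the arm and lid_panel above 3 N).
It fails at once if the glass bottle falls in the bin (faster than 0.9 m/s below the rim) (x of brown_vial in the frame of waste_bin between -0.09 and 0.09 m and y of brown_vial in the frame of waste_bin between -0.095 and 0.095 m and z of brown_vial in the frame of waste_bin below 0.13 m and linear speed of brown_vial above 0.9 m/s).
It fails at once if the red-capped bottle, the stopwatch or the petri dish is moved by more than 30 mm, or the red-capped bottle knocked over (angle between red_vial's own z axis and vertical above 0.5 rad or distance of any of red_vial, watch, petri_dish_0 from where it was at the start of the episode above 0.03 m).
It also fails if it takes over 72 s, if anything falls off the work surface, if the arm or the gripper's body presses on something with over 40 N, if the wrist force passes 120 N, or if a joint passes its speed limit or range.

## Working session

There is one attempt and no reset: what is moved stays moved. The work goes in short steps, each a Python script; the robot and the scene stay as the last script left them, time stands still between calls to the robot, and variables do not carry over. Pictures are saved under pics/ and viewed, and the job is handed in when it is done.

```bash
ls; mkdir -p pics; python3 - <<'E'
from station import robot
import cv2
for n in ("scene","top","wrist"):
    i=robot.camera_info(n); im=robot.read_camera(n); cv2.imwrite(f"pics/{n}0.png",im[:,:,::-1]); print(n,i)
s=robot.state(); print(s)
E
```

```text
pics
scene {'fovy': 49.106267642908264, 'cx': 259.52312016814267, 'cy': 193.88213626264124, 'k1': -0.07775335193962578, 'view': array([[ 0.99971226,  0.02023066,  0.01288861, -0.57914523],
       [ 0.02303382, -0.65963421, -0.75123376,  0.13984181],
       [-0.00669619,  0.75131447, -0.65991039,  1.14482251],
       [ 0.        ,  0.        ,  0.        ,  1.        ]])}
top {'fovy': 44.09517988017777, 'cx': 263.63178093009464, 'cy': 187.60137681305244, 'k1': -0.13498049388362943, 'view': array([[ 0.26098881, -0.96529353, -0.00965668, -0.06523089],
       [-0.7550709 , -0.19789734, -0.62506366,  0.53011355],
       [ 0.60145887,  0.1704261 , -0.78051404,  1.07370326],
       [ 0.        ,  0.        ,  0.        ,  1.        ]])}
wrist {'fovy': 69.74969452400333, 'cx': 256.3566425348041, 'cy': 194.23836040979782, 'k1': -0.06664835381462271, 'view': array([[ 0.36256181,  0.93195752, -0.00203083, -0.57383616],
       [ 0.89201799, -0.34639128,  0.29037387, -0.03797826],
       [ 0.26991265, -0.10709002, -0.95691112,  0.37928718],
       [ 0.        ,  0.        ,  0.        ,  1.        ]])}
{'clock': 0.15, 'joint_positions': array([ 1.17998348e+00,  3.20157505e-01,  1.56539399e+00,  1.05268432e-05,
        1.25743106e+00, -1.99958248e-02]), 'dq': array([-0.00050557, -0.00083943, -0.00462565, -0.00087602,  0.00012347,
        0.00056675]), 'joint_efforts': array([ 2.42681090e-04, -4.15837276e+01, -2.34349233e+01,  4.44875718e-05,
        5.93132194e-03,  2.78207345e-06]), 'eef_pos': array([0.20822139, 0.53558191, 0.23067013]), 'eef_rot': array([[-5.38729049e-04,  3.62379704e-01,  9.32030397e-01],
       [-1.28128942e-03,  9.32029517e-01, -3.62380102e-01],
       [-9.99999034e-01, -1.38942538e-03, -3.77980939e-05]]), 'ft_force': array([-0.66752038, -0.8334174 ,  0.2513442 ]), 'ft_torque': array([-0.00212032,  0.04074747, -0.01160492]), 'opening': 0.08557842858128525}
```

View pics/scene0.png

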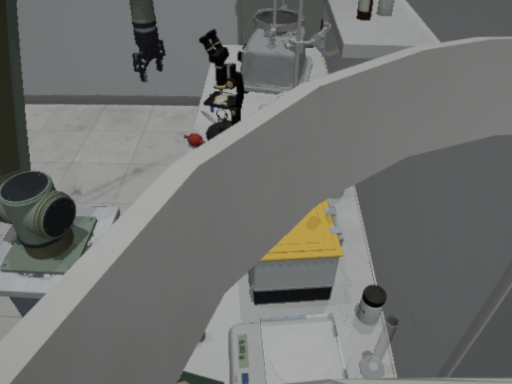

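View pics/top0.png

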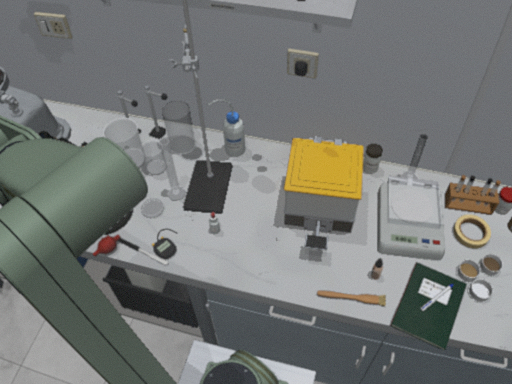

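View pics/wrist0.png

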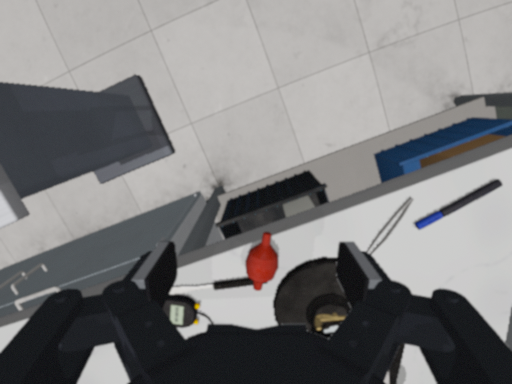

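The top view shows the bin (yellow lid at about 325,165), the pedal pad at (316,243), the brown bottle at (377,269) and the red-capped one at (214,225). I'll zoom in and measure these.

```bash
cat > h.py <<'E'
import numpy as np, cv2
from station import robot
def K(i):
    f=192/np.tan(np.radians(i['fovy'])/2); return f
def proj(i,P):
    P=np.atleast_2d(P); V=i['view']; c=P@V[:3,:3].T+V[:3,3]; s=c[:,:2]/c[:,2:]
    r2=(s**2).sum(1,keepdims=True); s=s*(1+i['k1']*r2); return s*K(i)+[i['cx'],i['cy']]
def ray(i,uv):
    d=(np.array(uv,float)-[i['cx'],i['cy']])/K(i); s=d.copy()
    for _ in range(30): s=d/(1+i['k1']*(s@s))
    R=i['view'][:3,:3]; o=-R.T@i['view'][:3,3]; v=R.T@np.array([s[0],s[1],1]); return o,v/np.linalg.norm(v)
def onz(i,uv,z):
    o,v=ray(i,uv); return o+v*(z-o[2])/v[2]
def tri(pairs):
    A=np.zeros((3,3));b=np.zeros(3)
    for i,uv in pairs:
        o,v=ray(i,uv);M=np.eye(3)-np.outer(v,v);A+=M;b+=M@o
    return np.linalg.solve(A,b)
def snap(n,name,box=None,k=1):
    i=robot.camera_info(n); im=robot.read_camera(n)[:,:,::-1].copy()
    cv2.imwrite(f'pics/{name}_full.png',im)
    if box: 
        u0,v0,u1,v1=box; im=cv2.resize(im[v0:v1,u0:u1],None,fx=k,fy=k,interpolation=cv2.INTER_CUBIC)
    cv2.imwrite(f'pics/{name}.png',im); return i
E
python3 - <<'E'
from h import *
im=cv2.imread('pics/top0.png'); cv2.imwrite('pics/top0z.png',cv2.resize(im[130:310,200:400],None,fx=3.3,fy=3.3,interpolation=cv2.INTER_CUBIC))
i=robot.camera_info('top')
print(ray(i,(316,243)))
hsv=cv2.cvtColor(im,cv2.COLOR_BGR2HSV); m=cv2.inRange(hsv,(18,130,100),(32,255,255))
cs,_=cv2.findContours(m,0,2); c=max(cs,key=cv2.contourArea); r=cv2.minAreaRect(c); 
q=cv2.approxPolyDP(cv2.convexHull(c),4,True)[:,0]
for p in q: print(p,onz(i,p,.186).round(4))
print('pad',onz(i,(316,243),.067),'vial',onz(i,(377,275),0.0), 'red',onz(i,(214,230),0))
E
```

```text
(array([-0.2284905 , -0.14104595,  1.16876527]), array([ 0.53492555,  0.0397012 , -0.84396592]))
[292 139] [0.7238 0.0411 0.186 ]
[361 145] [ 0.7513 -0.1563  0.186 ]
[360 198] [ 0.5591 -0.1797  0.186 ]
[285 190] [0.5353 0.0168 0.186 ]
pad [ 0.46983437 -0.08921755  0.067     ] vial [ 0.45191955 -0.27137099  0.        ] red [0.47981232 0.21424929 0.        ]
```

View pics/top0z.png

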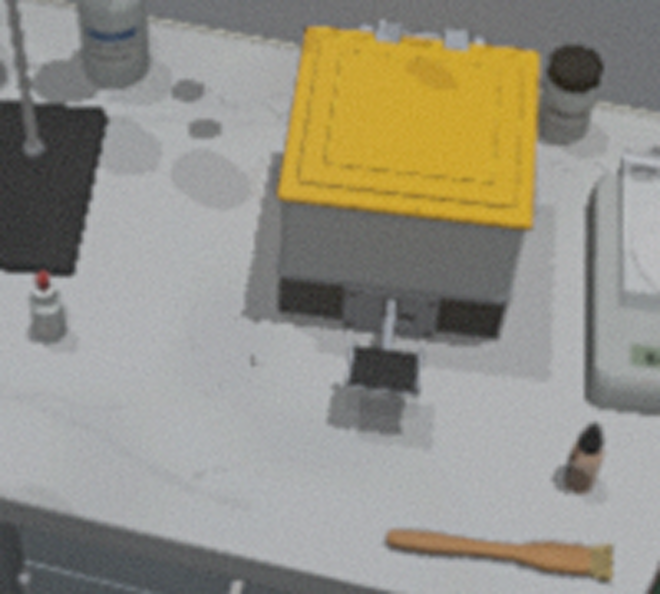

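```bash
python3 - <<'E'
from h import *
s=robot.state(); i=robot.camera_info('wrist'); R=i['view'][:3,:3]; o=-R.T@i['view'][:3,3]
E=s['eef_rot']; print('cam in tool',E.T@(o-s['eef_pos'])); print('cam axes in tool',(E.T@R.T).round(3))
# look: TCP in front of pedal, camera choices
yaw=.127
def Rd(y): # tool down, jaw axis along bin y rotated; tool z = horizontal fwd
    c,s_=np.cos(y),np.sin(y); z=np.array([c,s_,0]);x=np.array([0,0,-1.]);return np.stack([x,np.cross(z,x),z],1)
for y in (yaw,yaw+np.pi):
    for P in ([.42,-.18,.24],[.458,-.093,.04],[.62,-.07,.12],[.45,-.27,.03]):
        print(y,P,robot.inverse_kinematics(np.array(P),Rd(y)))
E
```

```text
cam in tool [-0.14224587 -0.00018658 -0.07367003]
cam axes in tool [[ 0.    -0.29   0.957]
 [ 1.    -0.    -0.   ]
 [ 0.     0.957  0.29 ]]
0.127 [0.42, -0.18, 0.24] [-4.30061510e-01  1.26691705e-01  1.80036870e+00 -4.44089210e-16
  1.21453224e+00 -2.12785784e+00]
0.127 [0.458, -0.093, 0.04] [-2.24942505e-01  3.72316026e-01  2.06161931e+00 -4.44089210e-16
  7.07657318e-01 -1.92273883e+00]
0.127 [0.62, -0.07, 0.12] [-1.30859461e-01  4.79709680e-01  1.60518678e+00 -4.44089210e-16
  1.05669620e+00 -1.82865579e+00]
0.127 [0.45, -0.27, 0.03] [-5.62334963e-01  4.55428664e-01  1.94064483e+00 -4.44089210e-16
  7.45519164e-01 -2.26013129e+00]
3.268592653589793 [0.42, -0.18, 0.24] [-4.30061510e-01  1.26691705e-01  1.80036870e+00 -4.44089210e-16
  1.21453224e+00  1.01373482e+00]
3.268592653589793 [0.458, -0.093, 0.04] [-2.24942505e-01  3.72316026e-01  2.06161931e+00 -4.44089210e-16
  7.07657318e-01  1.21885382e+00]
3.268592653589793 [0.62, -0.07, 0.12] [-1.30859461e-01  4.79709680e-01  1.60518678e+00 -4.44089210e-16
  1.05669620e+00  1.31293687e+00]
3.268592653589793 [0.45, -0.27, 0.03] [-5.62334963e-01  4.55428664e-01  1.94064483e+00 -4.44089210e-16
  7.45519164e-01  8.81461364e-01]
```

```bash
cat >> h.py <<'E'
def Rd(y):
    c,s_=np.cos(y),np.sin(y); z=np.array([c,s_,0]);x=np.array([0,0,-1.]);return np.stack([x,np.cross(z,x),z],1)
E
python3 - <<'E'
from h import *
q0=robot.state()['joint_positions']
q=robot.inverse_kinematics(np.array([.39,-.16,.28]),Rd(.127)); print(q)
a=q.copy(); a[0]=q0[0];a[5]=q0[5]
robot.move_j(a); robot.set_gripper(0.04); robot.move_j(q); robot.pause(.2)
i=snap('wrist','w1'); np.save('w1.npy',i['view']); print(robot.state()['clock'],robot.state()['opening'])
for n,P in dict(pad=[.458,-.093,.067],vial=[.4519,-.2714,0]).items(): print(n,proj(i,P))
E
```

```text
[-4.16600720e-01  4.30155587e-02  1.79206359e+00 -4.44089210e-16
  1.30651351e+00 -2.11439705e+00]
3.7583 0.03999943914201233
pad [[297.8472844  222.94617885]]
vial [[182.5462546 189.86257  ]]
```

View pics/w1.png

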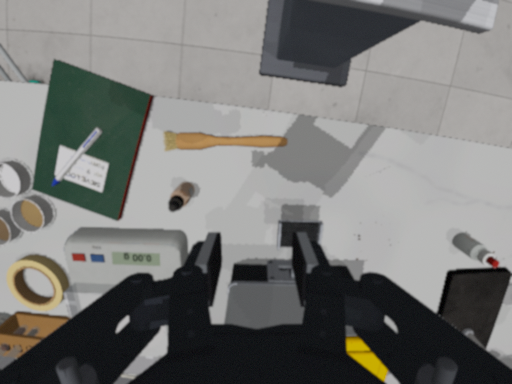

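The wrist view has the pad at about (300,233), partly behind a finger, and the bottle from its base near (185,187) to its cap at (178,203). I'll take a second view from farther forward.

```bash
python3 - <<'E'
from h import *
robot.movep(np.array([.46,-.15,.27]),Rd(.127)); robot.pause(.2)
i=snap('wrist','w2'); np.save('w2.npy',i['view'])
a=cv2.imread('pics/w2_full.png'); cv2.imwrite('pics/w2z.png',cv2.resize(a[80:260,140:350],None,fx=3.3,fy=3.3,interpolation=cv2.INTER_CUBIC))
E
```

```text
(no output)
```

View pics/w2z.png

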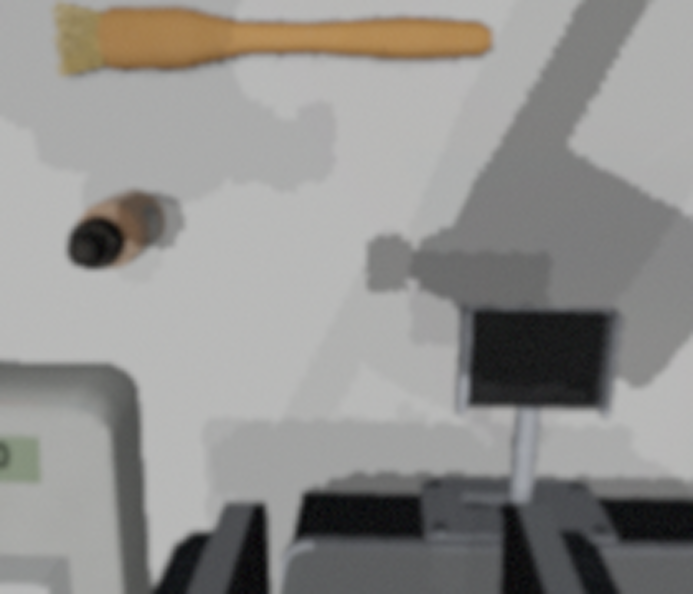

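```bash
python3 - <<'E'
from h import *
i=robot.camera_info('wrist'); a=cv2.imread('pics/w2_full.png'); it=robot.camera_info('top')
z=lambda u,v:(140+(u+.5)/3.3-.5,80+(v+.5)/3.3-.5)
for n,p in dict(fl=(612,311),fr=(470,310),bl=(606,406),br=(466,406)).items(): print(n,onz(i,z(*p),.067).round(4))
print('bar front',onz(i,z(527,410),.062).round(4),'bar rear',onz(i,z(521,500),.05).round(4))
print('cap top',onz(i,z(94,244),.089).round(4),'base',onz(i,z(148,217),0.002).round(4))
print('cap/top cam',onz(it,(200+592/3.3,130+428/3.3),.089), 'base',onz(it,(200+578/3.3,130+482/3.3),0.003))
# plinth front corners
print('plinth',onz(i,z(303,495),.06))
E
```

```text
fl [ 0.4519 -0.0624  0.067 ]
fr [ 0.4586 -0.1175  0.067 ]
bl [ 0.4906 -0.0571  0.067 ]
br [ 0.4977 -0.1131  0.067 ]
bar front [ 0.4979 -0.0875  0.062 ] bar rear [ 0.5429 -0.0805  0.05  ]
cap top [ 0.4469 -0.2577  0.089 ] base [ 0.448 -0.26   0.002]
cap/top cam [ 0.44680655 -0.26197318  0.089     ] base [ 0.44561615 -0.26643718  0.003     ]
plinth [ 0.54791011 -0.17446492  0.06      ]
```

Pad centre comes out at (0.473,-0.088) with yaw 0.125. Its width reads about 55 mm and depth 39 mm, against the given 53 and 42. The bottle is at (0.447,-0.261), with the two cameras agreeing to about 4 mm. Now I'll touch the pad and press it in stages, watching the force.

```bash
cat >> h.py <<'E'
YAW=.125
EX=np.array([np.cos(YAW),np.sin(YAW),0]); EY=np.array([-np.sin(YAW),np.cos(YAW),0]); EZ=np.array([0,0,1.])
PAD=np.array([.473,-.088,0]); BIN=np.array([.650,-.067,0])
def st(tag=''):
    s=robot.state(); f=s['ft_force']; p=s['eef_pos']
    print(tag,'t%.2f'%s['clock'],'pad-frame p',[(round(1000*float((p-PAD)@e),1)) for e in (EX,EY,EZ)],'F',[round(float(f@e),1) for e in (EX,EY,EZ)]); return s
E
python3 - <<'E'
from h import *
robot.set_gripper(.010)
R=Rd(YAW)
robot.movep(PAD+[0,0,.12],R); robot.pause(.3); st('free')
print(robot.move_straight(PAD+[0,0,.06],vel=.03,max_force=3)); st('touch')
i=snap('wrist','w3'); snap('top','t3',(240,130,400,290),3.5)
E
```

```text
free t5.79 pad-frame p [0.6, -0.7, 121.1] F [-0.2, -1.0, 0.0]
True
touch t7.42 pad-frame p [-0.4, 0.1, 64.9] F [-0.1, 0.0, 4.6]
```

View pics/w3.png

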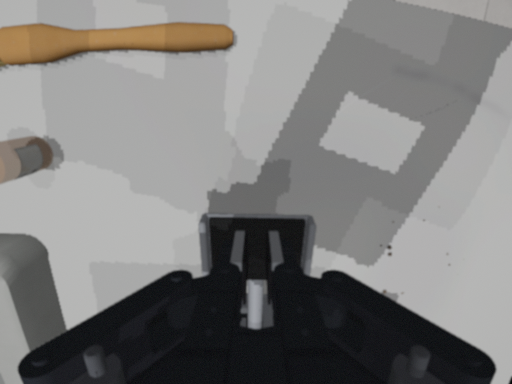

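View pics/t3.png

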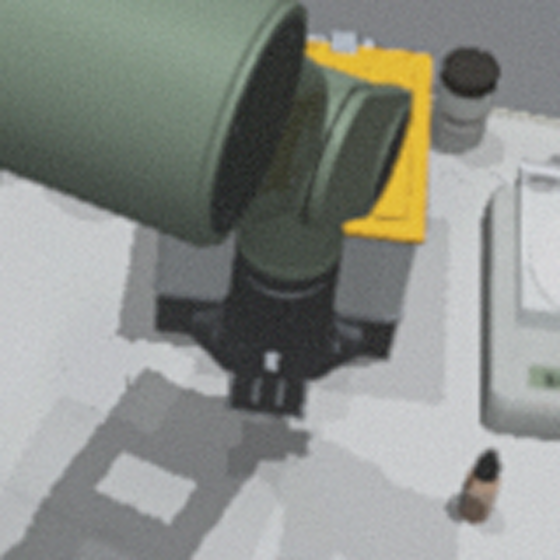

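The fingers sit between the two lips: the pad spans columns 203 to 313 and the tips are at about 240 and 276. Before the lid swings up I want to know whether the wrist housing overhangs it.

```bash
python3 - <<'E'
from h import *
it=robot.camera_info('top')
for z in (.2,.3,.4,.5): 
    p=onz(it,(357,157),z); q=onz(it,(330,160),z); print(z,[round(float((p-PAD)@e),3) for e in (EX,EY)],[round(float((q-PAD)@e),3) for e in (EX,EY)])
s=robot.state(); print(s['joint_positions'])
i=snap('scene','s3')
E
```

```text
0.2 [0.206, -0.09] [0.185, -0.016]
0.3 [0.112, -0.077] [0.093, -0.011]
0.4 [0.018, -0.064] [0.001, -0.005]
0.5 [-0.075, -0.051] [-0.09, -0.0]
[-2.07856884e-01  3.51562270e-01  2.00416928e+00 -1.97186692e-04
  7.87163497e-01 -1.90365312e+00]
```

View pics/s3.png

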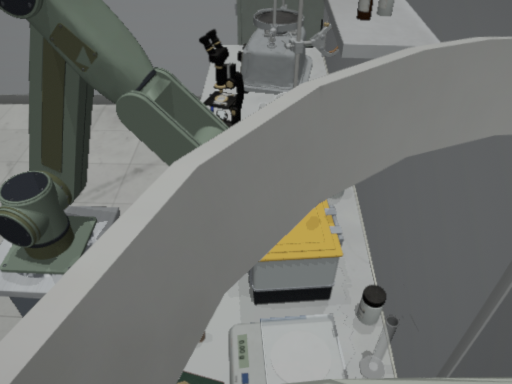

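The housing is on the tool axis at about 0.4 m height, so the lid's sweep stays clear of it. Pressing down.

```bash
python3 - <<'E'
from h import *
print(robot.move_straight(PAD+[0,0,.036],vel=.03,max_force=22)); st('36')
z=.036
for z in np.arange(.034,.018,-.001):
    robot.move_straight(PAD+[0,0,z],vel=.01); robot.pause(.05)
    s=st('%.3f'%z)
    if s['ft_force'][2]>13: break
E
```

```text
False
36 t8.67 pad-frame p [-1.1, 0.2, 35.8] F [-3.7, 0.3, 5.6]
0.034 t9.07 pad-frame p [-0.4, 0.1, 33.9] F [-3.1, 0.1, 4.2]
0.033 t9.37 pad-frame p [-0.2, 0.1, 33.0] F [-3.7, -0.1, 4.4]
0.032 t9.67 pad-frame p [-0.1, 0.0, 31.9] F [-2.7, 0.7, 3.3]
0.031 t9.97 pad-frame p [0.0, 0.0, 30.9] F [-2.8, 0.4, 3.2]
0.030 t10.27 pad-frame p [0.1, 0.0, 29.9] F [-2.3, 0.6, 3.6]
0.029 t10.57 pad-frame p [0.1, -0.0, 28.9] F [-2.2, 1.0, 2.7]
0.028 t10.87 pad-frame p [0.2, -0.0, 28.0] F [-2.4, -0.4, 2.9]
0.027 t11.17 pad-frame p [0.2, -0.0, 27.0] F [-1.6, 0.4, 2.6]
0.026 t11.47 pad-frame p [0.2, -0.0, 26.0] F [-1.1, -0.2, 2.1]
0.025 t11.77 pad-frame p [0.2, -0.1, 25.1] F [-0.6, 0.6, 4.6]
0.024 t12.07 pad-frame p [0.3, -0.1, 24.6] F [-2.7, 0.1, 9.0]
0.023 t12.37 pad-frame p [0.3, -0.1, 24.1] F [-2.7, 0.7, 14.1]
```

The bottom stop is at about TCP z = 24.8 mm. I'll back off slightly and shift right in small steps.

```bash
python3 - <<'E'
from h import *
robot.move_straight(PAD+[0,0,.0243],vel=.01); st()
for d in np.arange(.003,.034,.002):
    robot.move_straight(PAD+[0,0,.0243]-EY*d,vel=.02); robot.pause(.04); s=st('%.3f'%d)
    fy=s['ft_force']@EY
    if abs(fy)>9: break
    if s['ft_force'][2]>20: break
snap('wrist','w4')
E
```

```text
t12.65 pad-frame p [0.3, -0.1, 24.8] F [-2.2, 0.8, 7.7]
0.003 t12.99 pad-frame p [0.2, -3.0, 24.7] F [-0.8, 0.3, 7.4]
0.005 t13.28 pad-frame p [0.2, -5.0, 24.7] F [-2.4, 0.3, 8.1]
0.007 t13.57 pad-frame p [0.1, -7.0, 24.7] F [-2.3, 0.9, 7.3]
0.009 t13.87 pad-frame p [0.1, -9.0, 24.7] F [-2.4, 0.5, 7.0]
0.011 t14.16 pad-frame p [0.1, -11.0, 24.7] F [-2.0, 0.2, 7.4]
0.013 t14.45 pad-frame p [0.1, -13.0, 24.7] F [-2.1, 0.9, 7.8]
0.015 t14.74 pad-frame p [0.0, -15.0, 24.7] F [-2.5, 0.7, 7.2]
0.017 t15.03 pad-frame p [-0.0, -17.0, 24.7] F [-2.5, -0.0, 7.9]
0.019 t15.32 pad-frame p [0.0, -18.5, 24.7] F [-2.4, 3.6, 7.4]
0.021 t15.62 pad-frame p [0.0, -20.2, 24.7] F [-0.9, 4.8, 7.2]
0.023 t15.91 pad-frame p [0.1, -22.1, 24.7] F [-1.5, 3.9, 8.6]
0.025 t16.20 pad-frame p [0.1, -24.1, 24.7] F [-1.4, 5.1, 8.6]
0.027 t16.49 pad-frame p [0.1, -26.1, 24.7] F [-1.2, 5.3, 8.2]
0.029 t16.78 pad-frame p [0.1, -28.2, 24.7] F [-1.2, 4.1, 7.8]
0.031 t17.07 pad-frame p [0.1, -30.1, 24.7] F [-0.6, 4.6, 8.7]
0.033 t17.37 pad-frame p [0.1, -32.2, 24.7] F [-1.0, 4.6, 8.9]
```

View pics/w4.png

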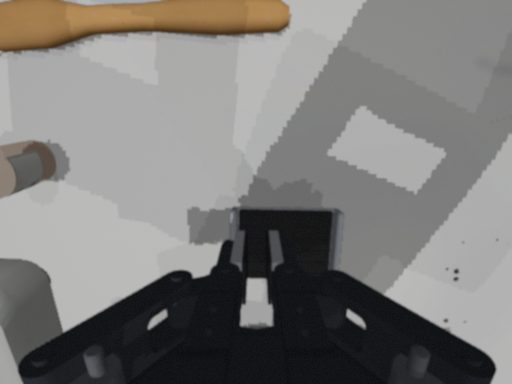

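Friction carried the pedal along. From 17 mm on it met the pocket's end and the fingertips slid on the pad at a steady 4 to 5 N. Now I let it up onto the catch.

```bash
python3 - <<'E'
from h import *
b=PAD-EY*.0322
for z in (.029,.033,.037,.040,.043,.05):
    robot.move_straight(b+[0,0,z],vel=.025); st('%.3f'%z)
robot.move_straight(b+[0,0,.12],vel=.12); robot.pause(.5); st()
snap('wrist','w5'); snap('top','t5',(240,110,400,290),3.3)
E
```

```text
0.029 t17.76 pad-frame p [0.5, -32.5, 29.4] F [-1.1, -0.5, 6.7]
0.033 t18.07 pad-frame p [0.4, -32.5, 33.5] F [-1.0, 0.3, 7.5]
0.037 t18.38 pad-frame p [-0.2, -32.2, 36.8] F [0.2, 0.2, -0.4]
0.040 t18.64 pad-frame p [0.0, -32.2, 40.0] F [-0.1, 0.4, 0.8]
0.043 t18.91 pad-frame p [0.2, -32.2, 43.2] F [-0.9, 0.9, -0.1]
0.050 t19.34 pad-frame p [0.1, -32.2, 50.2] F [-1.0, 0.3, -0.5]
 t20.57 pad-frame p [-0.1, -32.2, 119.8] F [-0.3, 0.6, -0.2]
```

View pics/t5.png

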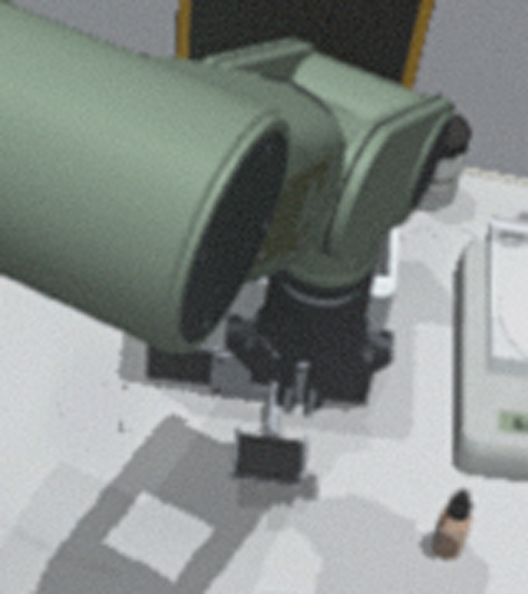

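View pics/w5.png

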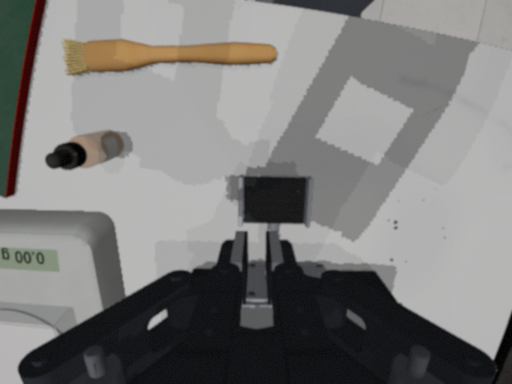

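The lid is up (its dark underside shows at the top of the view) and the pad stays down at (277,200) in the wrist picture. The bottle runs from (113,143) at its base to (55,160) at its cap. I'll check both and go for the grasp.

```bash
python3 - <<'E'
from h import *
i=robot.camera_info('wrist')
p=onz(i,(276,200),.038); print('pad',[round(float((p-PAD)@e),4) for e in (EX,EY)])
print('base',onz(i,(111,144),.002),'top',onz(i,(55,160),.086))
it=robot.camera_info('top'); a=cv2.imread('pics/top0.png'); 
print('yaw opts')
V=np.array([.4475,-.261,0])
for y in (.125,-.1,-.3,-.53): print(y,robot.inverse_kinematics(V+[0,0,.03],Rd(y)))
q=robot.inverse_kinematics(V+[0,0,.03],Rd(-.3))
robot.movep(np.array([*PAD[:2],.16])-EY*.1,Rd(-.1)); robot.set_gripper(.065)
robot.movep(V+[0,0,.16],Rd(-.3)); robot.pause(.1); st()
snap('wrist','w6')
for n,P in dict(base=V,top=V+[0,0,.089]).items(): print(n,proj(robot.camera_info('wrist'),P))
E
```

```text
pad [-0.0009, -0.0157]
base [ 0.44938213 -0.26374092  0.002     ] top [ 0.44982779 -0.25971896  0.086     ]
yaw opts
0.125 [-5.50205368e-01  4.47512992e-01  1.95632864e+00 -4.44089210e-16
  7.37751020e-01 -2.24600170e+00]
-0.1 [-5.50205368e-01  4.47512992e-01  1.95632864e+00 -4.44089210e-16
  7.37751020e-01 -2.02100170e+00]
-0.3 [-5.50205368e-01  4.47512992e-01  1.95632864e+00 -4.44089210e-16
  7.37751020e-01 -1.82100170e+00]
-0.53 [-5.50205368e-01  4.47512992e-01  1.95632864e+00 -4.44089210e-16
  7.37751020e-01 -1.59100170e+00]
 t22.18 pad-frame p [-46.6, -168.1, 160.0] F [-0.3, 0.4, 0.7]
base [[255.9914891  178.80581874]]
top [[255.83355103 204.56082123]]
```

View pics/w6.png

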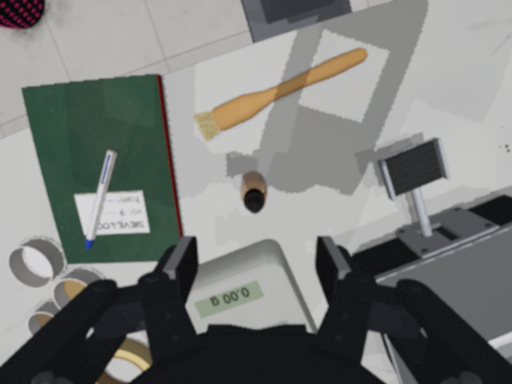

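The prediction (base 256,179; cap 256,205) matches the picture (253,182; 255,201) to within 4 px. Descending and grasping.

```bash
python3 - <<'E'
from h import *
i=robot.camera_info('wrist'); print('balance edge',onz(i,(270,242),.06),onz(i,(195,262),.06))
V=np.array([.4475,-.261,0])
print(robot.move_straight(V+[0,0,.029],vel=.1,max_force=6)); st()
robot.set_gripper(0.0,grasp_force=25); s=st('grip'); print(s['opening'])
robot.move_straight(V+[0,0,.06],vel=.08); robot.move_straight(V+[0,0,.15],vel=.15); print(st()['opening'])
snap('wrist','w7')
E
```

```text
balance edge [ 0.49787669 -0.26221427  0.06      ] [ 0.49724622 -0.34018091  0.06      ]
False
 t23.68 pad-frame p [-46.5, -168.8, 29.6] F [-0.8, -0.4, -0.4]
grip t24.11 pad-frame p [-46.7, -168.7, 29.4] F [0.0, -0.8, 1.6]
0.025276833735719283
 t25.40 pad-frame p [-47.5, -168.0, 149.0] F [-0.2, -0.2, -1.2]
0.02569374632587048
```

View pics/w7.png

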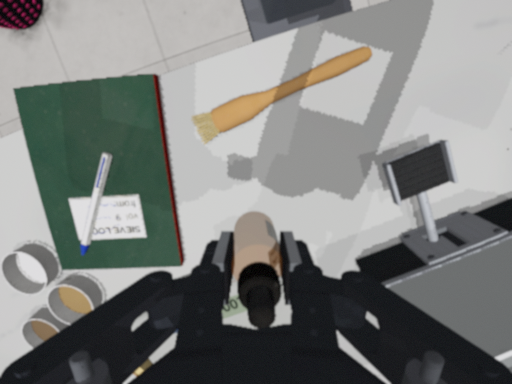

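The bottle is held upright between the pads (opening 25.7 mm). I'll carry it above the bin and look before lowering.

```bash
python3 - <<'E'
from h import *
R=Rd(YAW); T=BIN-EX*.035
robot.move_straight(np.array([.4475,-.261,.28]),vel=.25)
robot.movep(PAD+[0,0,.28]-EX*.03,R)
robot.movep(T+[0,0,.27],R); robot.pause(.1); s=st(); print(s['opening'],(s['eef_pos']-BIN)@EX)
snap('wrist','w8'); snap('top','t8',(240,60,400,260),3)
i=robot.camera_info('wrist')
B=lambda x,y,z:BIN+x*EX+y*EY+z*EZ
for c in ((-.095,.1,.166),(-.095,-.1,.166),(.095,.1,.166),(.095,-.1,.166)): print(c,proj(i,B(*c)).round(0),proj(robot.camera_info('top'),B(*c)).round(0))
E
```

```text
t27.66 pad-frame p [141.8, -2.0, 270.6] F [0.7, -0.1, -0.3]
0.02591599913224704 -0.03642318987619238
(-0.095, 0.1, 0.166) [[370. 129.]] [[284. 192.]]
(-0.095, -0.1, 0.166) [[145. 130.]] [[359. 200.]]
(0.095, 0.1, 0.166) [[349. 308.]] [[291. 142.]]
(0.095, -0.1, 0.166) [[166. 308.]] [[360. 148.]]
```

View pics/w8.png

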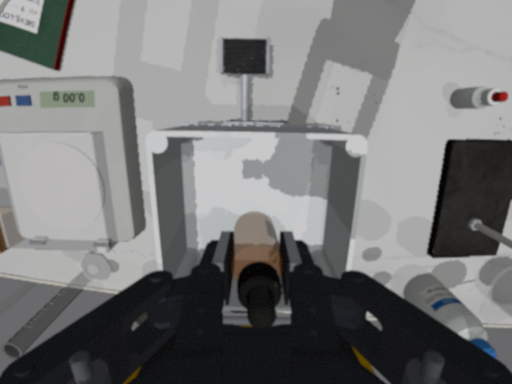

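View pics/t8.png

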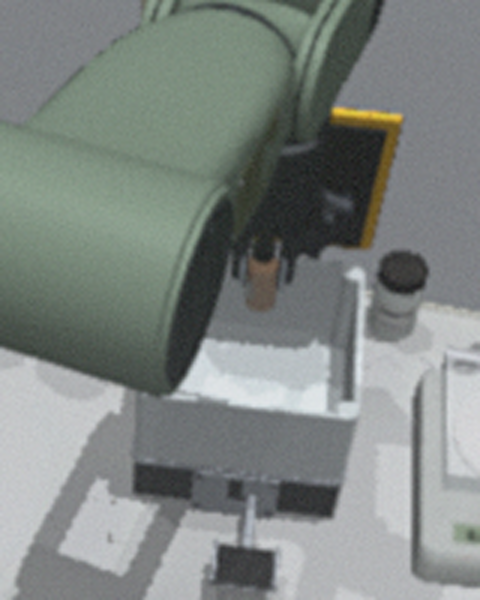

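The open bin lies where predicted: front rim corners at (148,132) and (365,132) against (145,130) and (370,129). The bottle hangs well inside it. Lowering it to the floor with a force stop.

```bash
python3 - <<'E'
from h import *
T=BIN-EX*.035
robot.move_straight(T+[0,0,.112],vel=.12); robot.pause(.1); st()
print(robot.move_straight(T+[0,0,.090],vel=.02,max_force=4)); s=st('down'); print(s['opening'])
snap('wrist','w9')
E
```

```text
t29.32 pad-frame p [143.7, -1.3, 112.8] F [-0.7, 0.2, 0.4]
True
down t30.12 pad-frame p [143.1, -1.6, 95.1] F [-0.4, -1.3, 3.8]
0.025835427555981068
```

View pics/w9.png

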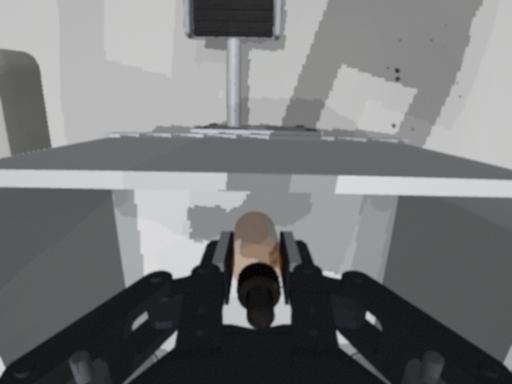

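Contact came at TCP z = 95.1 mm, where 95.4 was expected. Releasing slowly.

```bash
python3 - <<'E'
from h import *
T=BIN-EX*.035
for o in (.029,.034,.045): robot.set_gripper(o)
robot.pause(.2)
p=robot.state()['eef_pos']
robot.move_straight(p+[0,0,.05],vel=.06); robot.move_straight(p+[0,0,.175],vel=.15); robot.pause(.3); st()
snap('wrist','w10')
E
```

```text
t33.35 pad-frame p [142.4, -1.1, 268.9] F [0.4, 0.1, -0.1]
```

View pics/w10.png

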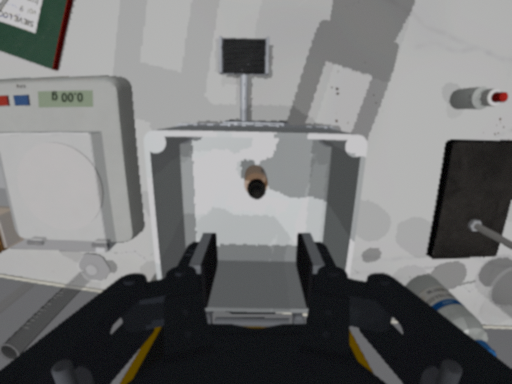

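The bottle stands alone on the bin floor at (255,185). Now to free the pedal.

```bash
python3 - <<'E'
from h import *
R=Rd(YAW); b=PAD-EY*.0125
robot.movep(b+[0,0,.27],R); robot.set_gripper(.010)
robot.move_straight(b+[0,0,.07],vel=.2); robot.pause(.2); st('free')
snap('wrist','w11')
print(robot.move_straight(b+[0,0,.029],vel=.03,max_force=20)); st('29')
for z in (.027,.026,.025,.024,.023,.022):
    robot.move_straight(b+[0,0,z],vel=.015); robot.pause(.05); s=st('%.3f'%z)
    if s['ft_force'][2]>7.5: break
E
```

```text
free t35.81 pad-frame p [0.6, -12.7, 70.9] F [0.5, -0.4, -0.2]
False
29 t37.38 pad-frame p [0.0, -12.6, 29.2] F [-0.6, 0.8, 3.8]
0.027 t37.71 pad-frame p [0.1, -12.5, 26.8] F [-0.1, -0.0, 2.5]
0.026 t38.01 pad-frame p [0.1, -12.5, 25.9] F [-1.1, 0.3, 2.6]
0.025 t38.31 pad-frame p [0.2, -12.5, 25.2] F [-0.4, 0.4, 5.4]
0.024 t38.61 pad-frame p [0.2, -12.6, 24.7] F [-1.2, 1.1, 9.5]
```

View pics/w11.png

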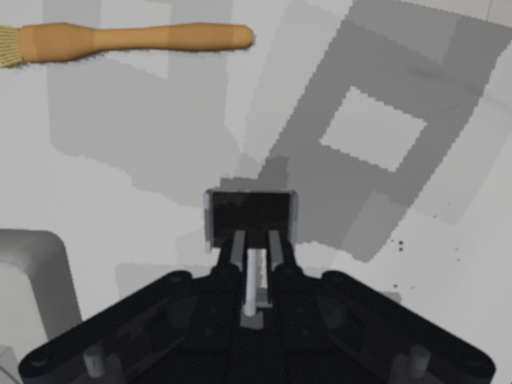

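The fingers are between the lips and the pedal is on its bottom stop again. Shifting left until it meets the end.

```bash
python3 - <<'E'
from h import *
b=PAD-EY*.0125+[0,0,.0242]
for d in np.arange(.003,.026,.002):
    robot.move_straight(b+EY*d,vel=.02); robot.pause(.04); s=st('%.3f'%d)
    if abs(s['ft_force']@EY)>9 : break
snap('wrist','w12')
E
```

```text
0.003 t38.95 pad-frame p [0.2, -9.8, 24.8] F [-1.7, -0.9, 8.0]
0.005 t39.24 pad-frame p [0.3, -7.9, 24.8] F [-2.5, -0.3, 9.1]
0.007 t39.53 pad-frame p [0.3, -5.9, 24.8] F [-1.6, -1.0, 8.5]
0.009 t39.83 pad-frame p [0.4, -3.9, 24.8] F [-2.0, 0.1, 9.0]
0.011 t40.12 pad-frame p [0.4, -1.9, 24.8] F [-1.1, -0.4, 7.8]
0.013 t40.41 pad-frame p [0.5, 0.1, 24.8] F [-0.5, -0.6, 7.8]
0.015 t40.70 pad-frame p [0.5, 2.1, 24.8] F [-1.4, -1.5, 7.7]
0.017 t40.99 pad-frame p [0.6, 4.1, 24.8] F [-1.4, -0.9, 7.3]
0.019 t41.28 pad-frame p [0.6, 6.1, 24.8] F [-0.5, -1.5, 7.6]
0.021 t41.58 pad-frame p [0.7, 7.6, 24.8] F [-1.6, -2.5, 7.2]
0.023 t41.87 pad-frame p [0.9, 9.4, 24.9] F [-1.4, -3.7, 7.2]
0.025 t42.16 pad-frame p [1.0, 11.4, 24.9] F [-1.2, -3.1, 7.6]
```

View pics/w12.png

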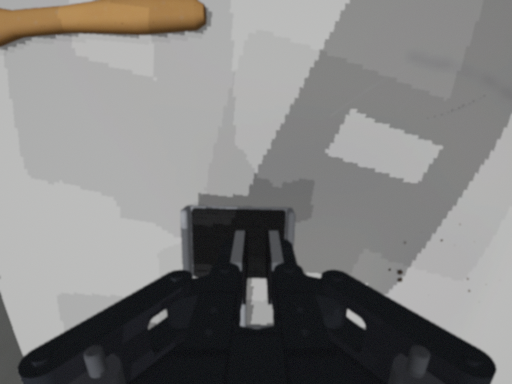

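The pedal has moved the full way: the fingers slip at the end again with a 3 to 4 N sideways force. Easing it up slowly.

```bash
python3 - <<'E'
from h import *
b=PAD+EY*.0113
for z in (.030,.036,.042,.048,.054,.058,.061,.064,.067,.070,.075):
    robot.move_straight(b+[0,0,z],vel=.018); s=st('%.3f'%z)
    if z in (.042,) and s['ft_force'][2]<1.0: break
snap('top','t13',(240,60,400,260),3);snap('wrist','w13')
E
```

```text
0.030 t42.68 pad-frame p [-0.2, 11.4, 30.3] F [-0.9, -0.2, 5.2]
0.036 t43.17 pad-frame p [-0.3, 11.4, 36.6] F [-2.2, -0.1, 5.9]
0.042 t43.65 pad-frame p [0.0, 11.3, 42.8] F [-2.7, -0.1, 7.5]
0.048 t44.13 pad-frame p [0.3, 11.2, 48.9] F [-2.1, 0.6, 8.5]
0.054 t44.62 pad-frame p [0.8, 11.1, 55.1] F [-0.4, 0.3, 8.4]
0.058 t44.99 pad-frame p [1.2, 11.0, 59.3] F [-1.6, 1.0, 8.1]
0.061 t45.31 pad-frame p [1.5, 11.0, 62.2] F [0.3, 1.4, 8.9]
0.064 t45.62 pad-frame p [1.7, 10.9, 64.7] F [3.3, 0.3, 3.2]
0.067 t45.94 pad-frame p [-0.6, 11.4, 66.7] F [1.9, 0.2, 1.8]
0.070 t46.26 pad-frame p [-0.7, 11.5, 69.7] F [-0.7, 0.1, 0.5]
0.075 t46.68 pad-frame p [0.1, 11.3, 75.1] F [0.6, 0.5, -0.2]
```

View pics/t13.png

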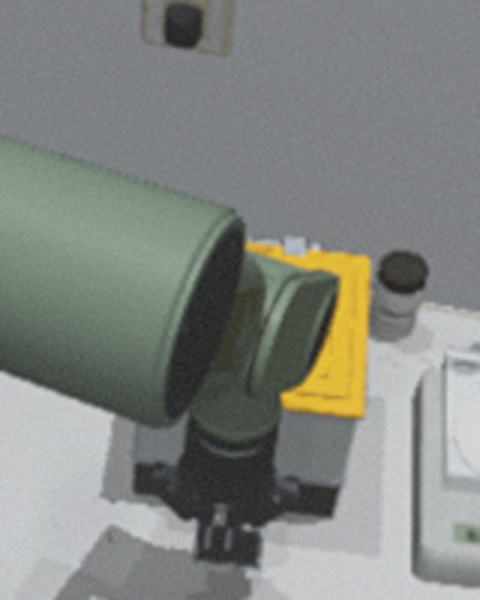

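The lid is shut. I'll retract and compare with the start picture.

```bash
python3 - <<'E'
from h import *
b=PAD+EY*.0113
robot.move_straight(b+[0,0,.14]-EX*.02,vel=.1); robot.movep(np.array([.36,-.1,.28]),Rd(YAW))
q=robot.state()['joint_positions'].copy(); q[0]+=1.0; robot.move_j(q); robot.pause(.3)
st(); snap('top','t14')
a=cv2.imread('pics/top0.png');c=cv2.imread('pics/t14_full.png')
w=np.hstack([cv2.resize(x[130:310,200:400],None,fx=1.95,fy=1.95) for x in (a,c)]); cv2.imwrite('pics/cmp.png',w)
for im in (a,c):
    m=cv2.inRange(cv2.cvtColor(im,cv2.COLOR_BGR2HSV),(18,130,100),(32,255,255)); k,_=cv2.findContours(m,0,2);k=max(k,key=cv2.contourArea);print(cv2.approxPolyDP(cv2.convexHull(k),4,True)[:,0].tolist())
E
```

```text
t49.97 pad-frame p [-150.6, 358.1, 278.9] F [0.2, -0.1, -0.4]
[[292, 139], [361, 145], [360, 198], [285, 190]]
[[293, 138], [361, 145], [360, 198], [285, 190]]
```

View pics/cmp.png

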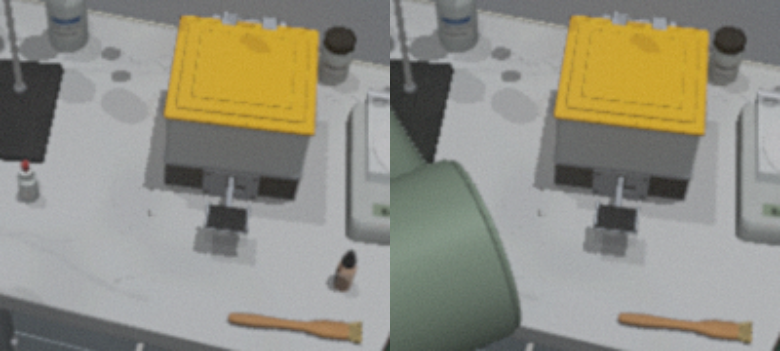

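View pics/t14.png

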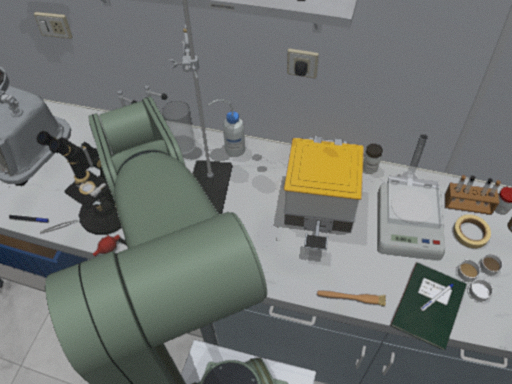

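The lid corners match the start picture to within 1 px, and the pad and bar are back in the same place. Handing in.

```bash
python3 -c "
from h import *
robot.job_done(); st()"
```

```text
the job is handed in; nothing more can be done
the job is handed in; nothing more can be done
```

The brown dropper bottle is in the bin, the lid is shut, and I handed the job in at about 50 s of the 72 s allowed. No verdict was reported.

- **Opening:** I pressed the pedal to its bottom stop with at most 14 N on the pad, then moved it right until it met the pocket's end. Sideways force stayed at about 5 N. I let it up onto the catch and the lid stayed open by itself.
- **Bottle:** I stood it on the bin floor with a force stop. Contact came at TCP height 95.1 mm, where 95.4 mm was expected. The picture after release showed it standing alone inside.
- **Closing:** I pressed the pedal down again, moved it back left, and eased it up at about 0.02 m/s until the lid shut.

**Last checks:** The lid corners match the start picture to within 1 px, and the pad and bar are back where they began. The arm was clear and reading no load.

**Not checked:**
- The arm hid the red-capped bottle, the stopwatch and the petri dish in the last picture. I saw the red-capped bottle standing just after releasing the brown one; the arm never went near the other two.
- I could not measure the bar-to-plate force or the lid's closing speed directly.

**Disagreements:** My first estimate of the bin position from the lid outline was about 15 mm off the one from the pedal. I used the pedal one, and the open rim then matched its prediction to about 5 px. The two cameras differed by about 4 mm on the bottle's cap position.

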